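Pack a sample carrier for the courier

TASK

Pack the grey sample carrier for the courier in this order: the cold brick into the carrier's long bay, the temperature logger flat into its short bay, then the rack of tubes upright on top of the cold brick, lengthwise like the brick, and last the hold-down clamp standing on the logger with its arm reaching over the tube caps. Keep the tube rack upright and do not let it fall, leave the brown bottle, the barcode scanner and the tip box where they stand, and let go of everything.

Things in the scene. Friction and masses are not known exactly. Their poses are not given: they have to be found in the camera images.
- carrier: grey open tray 162 x 68 mm (x, y), fixed; walls 4 mm thick, 16 mm high, floor 5 mm thick. Origin: centre of underside, z up. A cross wall makes a long bay (100 x 60 mm inside, centre x = +27 mm, y = 0) and a short bay (50 x 60 mm, centre x = -52 mm, y = 0). Brick and logger in it stand 25 mm above the rim and are gripped there. The white tray with three tubes lying in it is not the carrier
- brick: cold brick, very pale blue-white rigid block with rounded edges, 90 (x) x 50 (y) x 36 (z) mm, three thin grey lines and one round plug on top; about 0.17 kg. Origin: centre of its underside, z up. It lies flat at the start and may go in either way round
- logger: temperature logger, small white box 40 (x) x 50 (y) x 36 (z) mm with a dark display and two small buttons on top; about 0.08 kg. Origin: centre of its underside, z up. It lies flat, display up, at the start and may go in either way round, its 50 mm side across the carrier
- rack: beige tube rack, one piece with its eight purple-capped tubes (2 x 4): body 80 (x) x 44 (y) x 45 (z) mm, cap tops 75 mm above its underside, caps within 18 mm of the middle in y; about 0.14 kg. Origin: centre of underside, z up. Stands upright; either way round is right. Grip the body across its 44 mm, caps between the fingers. In place its underside is 41 mm above the table
- holddown: metal elbow clamp: foot plate 40 (x) x 50 (y) x 12 mm, post 26 (x) x 36 (y) mm up to 91 mm, at its top an arm 30 mm wide, 12 mm thick, along +x to 80 mm from the post's axis, its lower face at 79 mm; 0.22 kg. Origin: centre of the foot's underside, on the post's axis, z up. Grip the post's top across its 36 mm. In place: foot at 41 mm, x along the carrier's x, arm 4 mm above the caps
- bottle: bystander: brown bottle with a white cap, 56 mm across, 120 mm tall, origin at the centre of its underside; must not be disturbed
- scanner: bystander: white barcode scanner standing upright with a teal-rimmed dark window, 50 x 70 x 104 mm, origin at the centre of its underside; must not be disturbed
- tip_box: bystander: blue pipette tip box 75 x 110 x 53 mm, origin at the centre of its underside; must not be disturbed

How it is judged:
On the way, in this order (a step that is already met when the one before it is completed fails the run):
1. the cold brick lies flat in the long bay, released (x of brick in the frame of carrier between 0.017 and 0.037 m and y of brick in the frame of carrier between -0.01 and 0.01 m and z of brick in the frame of carrier between 0.001 and 0.009 m and angle between brick's own z axis and vertical below 0.08 rad and angle between the x axis of brick and the x axis of carrier, either way round below 0.2 rad and contact force between the fingers and brick below 0.1 N), for 0.2 s.
2. the logger lies flat in the short bay, released (x of logger in the frame of carrier between -0.062 and -0.042 m and y of logger in the frame of carrier between -0.01 and 0.01 m and z of logger in the frame of carrier between 0.001 and 0.009 m and angle between logger's own z axis and vertical below 0.08 rad and angle between the x axis of logger and the x axis of carrier, either way round below 0.3 rad and contact force between the fingers and logger below 0.1 N), for 0.2 s.
3. the rack stands upright on the brick, released (x of rack in the frame of carrier between 0.013 and 0.041 m and y of rack in the frame of carrier between -0.014 and 0.014 m and z of rack in the frame of carrier between 0.037 and 0.045 m and angle between rack's own z axis and vertical below 0.08 rad and angle between the x axis of rack and the x axis of carrier, either way round below 0.2 rad and contact force between the fingers and rack below 0.1 N), for 0.2 s.
4. the hold-down stands on the logger, arm over the caps, released (x of holddown in the frame of carrier between -0.066 and -0.038 m and y of holddown in the frame of carrier between -0.014 and 0.014 m and z of holddown in the frame of carrier between 0.037 and 0.045 m and angle between holddown's own z axis and vertical below 0.08 rad and angle between the x axis of holddown and the x axis of carrier, either way round below 0.25 rad and contact force between the fingers and holddown below 0.1 N and x of rack in the frame of holddown above 0.05 m), for 0.2 s.
At the end, for the whole second after the job is handed in: Brick and logger on the floors of long and short bay (10 mm from bay centre); rack on the brick (14 mm, 0.2 rad, either way round); hold-down on the logger (14 mm, 0.25 rad), arm over the rack; heights within 4 mm, all upright within 0.08 rad, released, at rest (all of step 1 and all of step 2 and all of step 3 and all of step 4 and linear speed of each of brick, logger, rack, holddown below 0.02 m/s and angular speed of each of brick, logger, rack, holddown below 0.2 rad/s); the robot touches nothing.
It fails at once if the brown bottle is pushed over 30 mm from its place or knocked over (distance of bottle from where it was at the start of the episode above 0.03 m or angle between bottle's own z axis and vertical above 0.5 rad).
It fails at once if the barcode scanner is pushed over 30 mm from its place or knocked over (distance of scanner from where it was at the start of the episode above 0.03 m or angle between scanner's own z axis and vertical above 0.5 rad).
It fails at once if the tip box is pushed over 30 mm from its place or knocked over (distance of tip_box from where it was at the start of the episode above 0.03 m or angle between tip_box's own z axis and vertical above 0.5 rad).
It fails at once if the tube rack is tipped (more than 0.5 rad) (angle between rack's own z axis and vertical above 0.5 rad).
It fails at once if the tube rack is let fall from more than about 45 mm above its place (contact force between the fingers and rack below 0.01 N and linear speed of rack above 0.5 m/s and height (world z) of rack above 0.07 m).
It also fails if it takes over 122 s, if anything falls off the work surface, if the arm or the gripper's body presses on something with over 40 N, if the wrist force passes 120 N, or if a joint passes its speed limit or range.

ROBOT

A 6-joint arm with a two-finger parallel gripper is mounted at the origin on the work surface. World frame = base frame: x ahead of the robot, y to its left, z up, the work surface at z = 0. Lengths are in m, angles in rad, forces in N, time in s.
With the tool pointing down it reaches from about 0.275 to 0.85 m from the base axis. Payload 5.2 kg.
Tool frame: the origin (TCP) lies on the centre line of the jaws, within the pads' length; the fingertips stand 22 mm ahead of it and the grasp point (between the pads) lies 3 mm ahead of it (tcp_to_tips is the z of the fingertips in the tool frame, in m); z points along the fingers, y is the line along which they close (so a half turn about z gives the same grasp; the last joint's range is limited). The gripper opens to 85 mm and grips with 20 to 120 N. Pads are 22 mm wide; open, the fingers measure 114 mm over their backs; the gripper's body (76 mm by 85 mm) begins 54 mm behind the grasp point. The pads swing forward as they close: fully open they stand 13 mm farther back than shut.
Start: joints at [-1.36, 0.259, 1.535, -0, 1.348, -0.203], TCP at [0.221, -0.504, 0.253] pointing down, gripper open.
Joint ranges: [-3.14, 3.14], [-0.91, 2.08], [0.19, 2.58], [-1.22, 4.36], [0.22, 2.71], [-3.12, 3.12]. Speed limits (rad/s): [2.57, 2.57, 3.14, 3.14, 3.14, 3.14].

INTERFACE

Orientations are given as a unit quaternion [x, y, z, w].
In Python, from bench import * gives the robot as it stands. The module is installed in compiled form; this text tells all that it offers.
- The arm moves only by the tool drive_tool, never from a script. Its argument "targets" is a list of rows, each a list of 7 numbers: the turn, a rotation vector about the world's x, y, z in degrees, then the shift along the world's x, y, z in m, then the opening, from -1 (shut) to 1 (fully open). In form: [[rx, ry, rz, dx, dy, dz, jaw], ...]. A call has 1 to 5 rows; each row shifts and turns the commanded pose from where the row before left it; what a row does not reach is not made up. A row lasts 1/12 s, in which the tool goes at most 41.7 mm and 7.16 degrees, less where a joint would pass 70% of its speed; a pose out of reach is approached as far as the arm can. A call with a gripper value outside its range is refused whole. The fingers move at their own pace and stop on an object; the grip force is fixed at half the most. Time passes only in rows, so rows that do not move let the fingers close. It gives the time, the measured TCP pose, the force, the opening and the grip force at its end, in the units of the state.
- state(): the state, without advancing time (a new reading comes with each control period).
- get_image(name): name is "scene" or "top"; returns a dict with "frame" (384x512x3 uint8, red, green, blue), "fx", "fy", "cx", "cy" (pixels), "pose" (4x4, takes a point from camera to world coordinates). Camera axes: x right, y down, z forward; pixel columns grow to the right and rows downward; lengths in m; the calibration is good to about 2 mm. A picture is of the moment at which its call begins. There is no depth.
- hand_in(): hands the job in; it is judged then, once.
The state is a dict: "t": time; "joints": joint angles; "joint_velocities": joint speeds; "joint_torque": joint torques, N m; "eef_pos": TCP position; "ee_rot": TCP orientation; "force": force on the tool from outside, world axes, zero at the start; "ft_torque": the same for the moment, N m; "grip_width": finger opening in m; "grasp_force": force on a finger pad.
Only numpy, scipy, OpenCV 4.12 (cv2) and the standard library are available. Lean on these libraries where they do the work, as an engineer would, in place of code of your own. Each camera call takes 0.05 s, during which the arm holds its last target. There are 200 camera calls.

## Working session

There is one attempt and no reset: what is moved stays moved. The work goes in short steps, Python scripts to look and compute and a tool call to move; the robot and the scene stay as the last step left them, time stands still between calls to the robot, and variables do not carry over. Pictures are saved under pics/ and viewed, at most 17 in all, crops included, and the job is handed in when it is done.

Besides the shell and the picture viewer there is one more tool, called after "Request:" as a command line: name --pt "numbers of a row" for each row, then --argument value for the rest. drive_tool: Moves the arm, as the interface text tells. Its arguments: {"type":"object","properties":{"targets":{"type":"array","items":{"type":"array","items":{"type":"number"}}}},"required":["targets"]}

```bash
mkdir -p pics
cat > h.py <<'E'
from bench import *
import numpy as np, cv2
def snap(name,fn):
    im=get_image(name); cv2.imwrite('pics/'+fn+'.png',im['frame'][:,:,::-1]); np.savez('pics/'+fn+'.npz',**{k:im[k] for k in('frame','fx','fy','cx','cy','pose')}); return im
def w(fn,u,v,z):
    c=np.load('pics/'+fn+'.npz'); d=c['pose'][:3,:3]@np.array([(u-c['cx'])/c['fx'],(v-c['cy'])/c['fy'],1]); o=c['pose'][:3,3]
    return o+d*(z-o[2])/d[2]
def px(fn,p):
    c=np.load('pics/'+fn+'.npz'); q=c['pose'][:3,:3].T@(np.array(p)-c['pose'][:3,3]); return q[0]/q[2]*c['fx']+c['cx'],q[1]/q[2]*c['fy']+c['cy']
def crop(fn,x0,y0,x1,y1,s,out):
    f=np.load('pics/'+fn+'.npz')['frame'][y0:y1,x0:x1,::-1]; cv2.imwrite('pics/'+out+'.png',cv2.resize(f,None,fx=s,fy=s,interpolation=cv2.INTER_CUBIC))
E
python3 - <<'E'
from h import *
for n in('top','scene'):
    i=snap(n,n+'0'); print(i['fx'],i['pose'].round(3).tolist())
    cv2.imwrite('pics/'+n+'0b.png',cv2.resize(i['frame'][:,:,::-1],(800,600),interpolation=cv2.INTER_CUBIC))
s=state();print(s)
E
```

```text
437.7820134276357 [[-0.022, -0.992, 0.121, 0.45], [-1.0, 0.024, 0.017, -0.088], [-0.02, -0.12, -0.993, 1.33], [0.0, 0.0, 0.0, 1.0]]
349.4897382601408 [[-0.625, 0.654, -0.427, 0.987], [0.781, 0.527, -0.335, 0.222], [0.006, -0.543, -0.84, 0.767], [0.0, 0.0, 0.0, 1.0]]
{'t': 0.1, 'joints': array([-1.35978000e+00,  2.59244357e-01,  1.53591602e+00,  1.84521214e-05,
        1.34801807e+00, -2.02834430e-01]), 'joint_velocities': array([-0.00093431, -0.00014589, -0.00195057, -0.00023502,  0.00015128,
       -0.00039749]), 'joint_torque': array([ 1.44992660e-03, -4.46966708e+01, -2.91247809e+01, -2.72159605e-04,
        6.35876713e-03,  3.10926862e-05]), 'eef_pos': array([ 0.22109675, -0.50314927,  0.2525948 ]), 'ee_rot': array([ 9.78667339e-01,  2.05449776e-01,  5.75269193e-06, -7.92923290e-04]), 'force': array([ 0.05819302,  0.29755742, -0.23785396]), 'ft_torque': array([ 0.01838022, -0.00190526, -0.00377311]), 'grasp_force': 0.0, 'grip_width': 0.0853394323006627}
```

View pics/top0b.png

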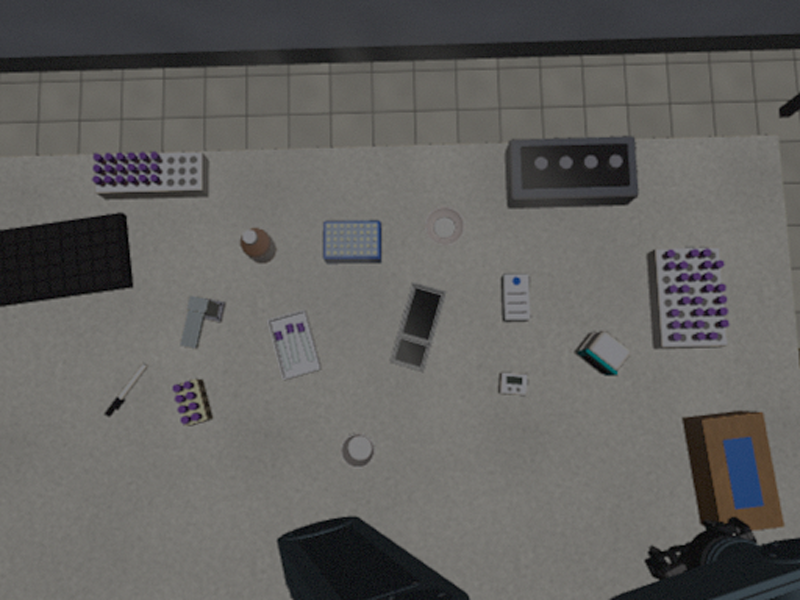

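View pics/scene0b.png

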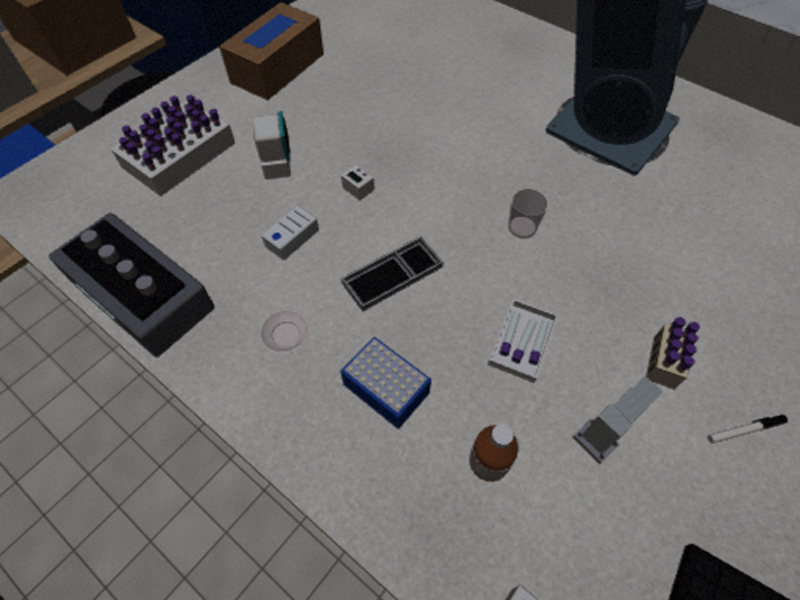

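The top view shows the carrier at about (418,327), the brick at (516,298), the logger at (514,384), the rack at (192,401) and the hold-down at (203,320), all in the 800 px picture. The bottle is at (256,243), the tip box at (352,241) and the scanner at (604,352).

Run:
```python
from h import *
crop('top0',245,165,345,240,8,'c1'); crop('top0',105,180,205,255,8,'c2'); crop('top0',310,200,410,275,8,'c3')
```

```text
(no output)
```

View pics/c1.png

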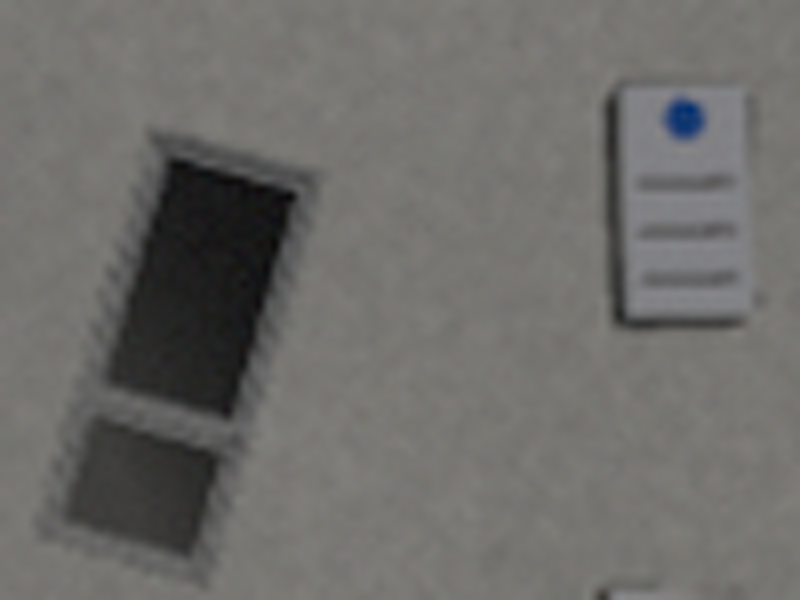

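View pics/c2.png

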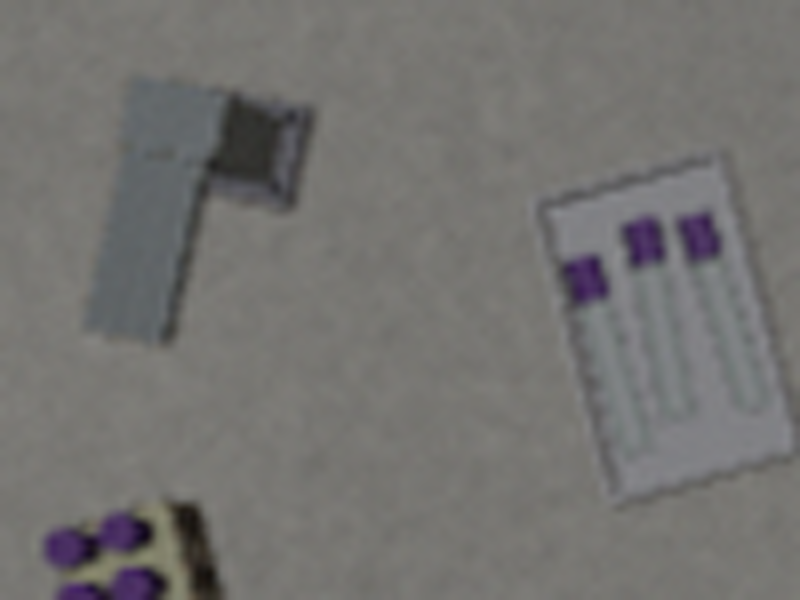

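View pics/c3.png

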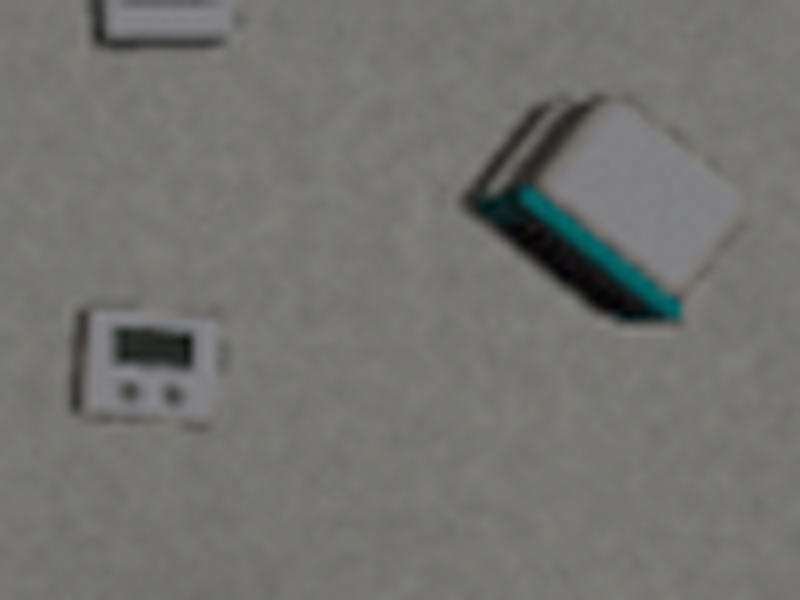

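c1 shows the carrier rim corners at (150,130), (320,178), (208,585) and (38,530), and the brick top at (618,85) to (752,317). c2 shows the hold-down's top, with its post at the upper end and its arm running down to (85,330)–(165,345). c3 shows the logger top at (92,308) to (212,425).

```bash
cat >> h.py <<'E'
def cw(fn,x0,y0,pts,z,s=8):
    return np.array([w(fn,x0+(u+.5)/s-.5,y0+(v+.5)/s-.5,z) for u,v in pts])
def rep(n,P):
    P=P[:,:2];print(n,'c',P.mean(0).round(4),'edges',np.linalg.norm(np.roll(P,-1,0)-P,axis=1).round(4),'dirs',[round(float(np.degrees(np.arctan2(*(d[::-1])))),1) for d in np.roll(P,-1,0)-P])
E
python3 - <<'E'
from h import *
crop('top0',90,225,190,300,8,'c4')
rep('carrier',cw('top0',245,165,[(150,130),(320,178),(208,585),(38,530)],.016))
rep('longbay',cw('top0',245,165,[(172,160),(298,192),(233,415),(108,385)],.016))
rep('brick',cw('top0',245,165,[(618,85),(748,88),(752,317),(628,322)],.036))
rep('logger',cw('top0',310,200,[(92,308),(218,318),(212,425),(84,412)],.036))
P=cw('top0',105,180,[(128,78),(230,92),(165,345),(85,330)],.091);rep('hold',P)
print((P[:2].mean(0)),P[2:].mean(0))
E
```

```text
carrier c [ 0.5753 -0.1166] edges [0.0669 0.1595 0.0668 0.1574] dirs [-107.4, 163.0, 70.8, -16.9]
longbay c [ 0.6004 -0.1261] edges [0.0492 0.0882 0.0483 0.089 ] dirs [-105.9, 162.2, 75.1, -17.2]
brick c [ 0.6256 -0.306 ] edges [0.0483 0.0859 0.0458 0.089 ] dirs [-92.8, 178.3, 90.9, -0.0]
logger c [ 0.462  -0.2933] edges [0.0461 0.039  0.0468 0.0381] dirs [-95.8, 174.2, 82.9, -6.8]
hold c [0.5865 0.2948] edges [0.0374 0.0931 0.0294 0.0914] dirs [-99.2, 166.1, 78.2, -8.9]
[0.63165792 0.28563031 0.091     ] [0.54130434 0.30389058 0.091     ]
```

View pics/c4.png

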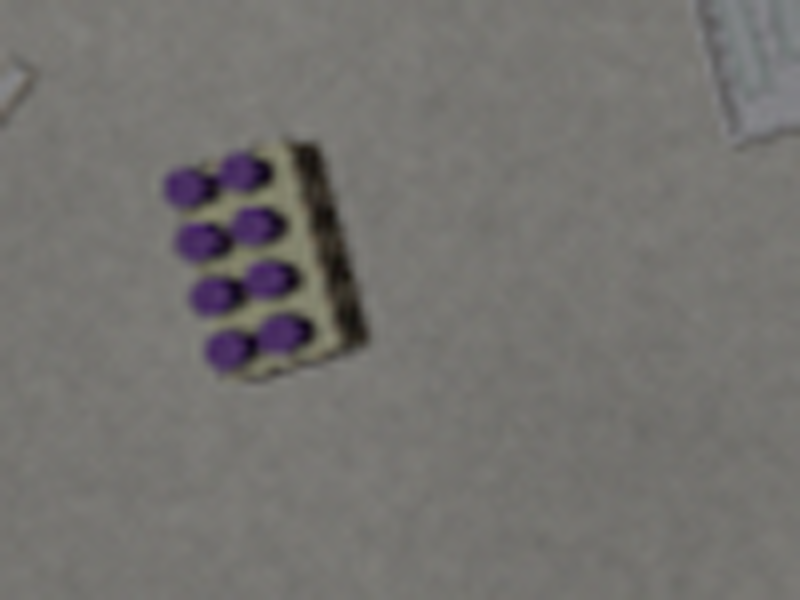

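c4 shows the eight purple cap tops, from (185,187) and (240,172) at one end to (228,350) and (283,332) at the other. I'll compute the rack pose and check all the poses against the scene camera.

Run:
```python
from h import *
A=[(186,187),(199,242),(213,296),(228,350)];B=[(241,172),(255,226),(268,279),(283,332)]
P=cw('top0',90,225,A+B,.075)[:,:2];c=P.mean(0);d=(P[3]-P[0]+P[7]-P[4]);print('rack',c,np.degrees(np.arctan2(d[1],d[0])),np.linalg.norm(d)/6)
poses={'carrier':(.5753,-.1166,-17.0,[(81,34,0,16),]), 'brick':(.6256,-.306,-.8,[(45,25,0,36)]),'logger':(.462,-.2933,-6.4,[(20,25,0,36)]),
'rack':(c[0],c[1],np.degrees(np.arctan2(d[1],d[0])),[(40,22,0,45)]),'hold':(.619,.2882,168.5,[(20,25,0,12),(13,18,12,91)])}
I=np.load('pics/scene0.npz')['frame'][:,:,::-1].copy();s=4;I=cv2.resize(I,None,fx=s,fy=s,interpolation=cv2.INTER_CUBIC)
def L(a,b): 
    q=[tuple(int(round((k+.5)*s*8-4)) for k in px('scene0',p)) for p in(a,b)]; cv2.line(I,q[0],q[1],(0,255,0),1,cv2.LINE_AA,3)
for n,(x,y,a,bs) in poses.items():
    a=np.radians(a);R=np.array([[np.cos(a),-np.sin(a)],[np.sin(a),np.cos(a)]])
    for hx,hy,z0,z1 in bs:
        C=[np.array([x,y])+R@(np.array(k)*[hx,hy])/1e3 for k in((1,1),(1,-1),(-1,-1),(-1,1))]
        for z in(z0,z1):
            for i in range(4): L([*C[i],z/1e3],[*C[(i+1)%4],z/1e3])
cv2.imwrite('pics/o1.png',I[95*4:200*4,160*4:290*4][:,:800]);cv2.imwrite('pics/o2.png',I[190*4:305*4,360*4:460*4])
```

```text
rack [0.44138141 0.31148051] -164.5575672818653 0.019901501850911666
```

View pics/o1.png

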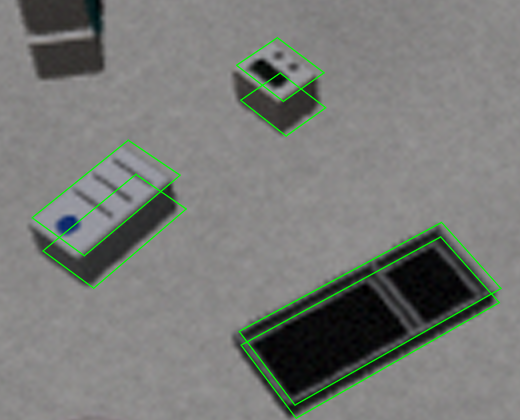

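View pics/o2.png

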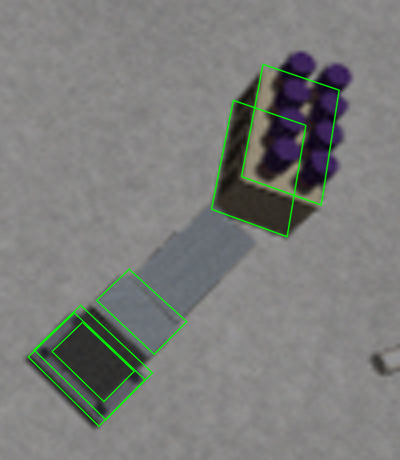

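The overlays match the scene image to about 1 px, roughly 2 mm. The offset is the same for the carrier, brick and logger, so I'm trusting the poses. Now I'll move above the brick.

Request:
drive_tool --pt "0 0 -2 0.034 0.0165 0 1" --pt "0 0 -2 0.034 0.0165 0 1" --pt "0 0 -2 0.034 0.0165 0 1" --pt "0 0 -2 0.034 0.0165 0 1" --pt "0 0 -2 0.034 0.0165 0 1"

```text
t: 0.52
eef_pos: [0.3923, -0.4199, 0.2529]
ee_rot: [0.993, 0.118, -0.0, -0.0]
force: [-0.5, -0.2, -0.1]
grip_width: 0.0856
grasp_force: 0.0
```

Request:
drive_tool --pt "0 0 -2 0.034 0.0165 0 1" --pt "0 0 -2 0.034 0.0165 0 1" --pt "0 0 -2 0.034 0.0165 0 1" --pt "0 0 -2 0.034 0.0165 0 1" --pt "0 0 -2 0.034 0.0165 0 1"

```text
t: 0.93
eef_pos: [0.5626, -0.3372, 0.2528]
ee_rot: [1.0, 0.032, -0.0, -0.0]
force: [1.1, -0.6, -0.2]
grip_width: 0.0855
grasp_force: 0.0
```

Request:
drive_tool --pt "0 0 -2 0.034 0.0165 0 1" --pt "0 0 -2.5 0.031 0.016 0 1" --pt "0 0 0 0 0 -0.035 1" --pt "0 0 0 0 0 -0.035 1" --pt "0 0 0 0 0 -0.035 1"

```text
t: 1.35
eef_pos: [0.627, -0.3051, 0.1469]
ee_rot: [1.0, -0.006, 0.0, 0.0]
force: [0.3, -1.0, -0.8]
grip_width: 0.0852
grasp_force: 0.0
```

```bash
cat >> h.py <<'E'
from scipy.spatial.transform import Rotation as Ro
def st():
    s=state();M=Ro.from_quat(s['ee_rot']).as_matrix();print('t',round(s['t'],2),'p',s['eef_pos'].round(4),'yaw',np.degrees(np.arctan2(M[1,0],M[0,0])).round(2),'z',M[:,2].round(3),'F',s['force'].round(1),'w',round(s['grip_width'],4),'g',round(s['grasp_force'],1),'q',s['joints'].round(2))
E
python3 -c "from h import *;st()"
```

```text
t 1.35 p [ 0.627  -0.3051  0.1469] yaw -0.68 z [ 0.001 -0.001 -1.   ] F [ 0.3 -1.  -0.8] w 0.0852 g 0.0 q [-0.61  0.6   1.28 -0.    1.27  0.97]
```

Request:
drive_tool --pt "0 0 0 -0.0014 -0.001 -0.035 1" --pt "0 0 0 0 0 -0.03 1" --pt "0 0 0 0 0 -0.025 1" --pt "0 0 0 0 0 -0.018 1" --pt "0 0 0 0 0 0 1"

```text
t: 1.77
eef_pos: [0.6216, -0.3049, 0.0344]
ee_rot: [1.0, -0.007, -0.004, -0.003]
force: [-0.5, 0.8, -0.6]
grip_width: 0.0853
grasp_force: 0.0
```

Request:
drive_tool --pt "0 0 0 0 0 0 -1" --pt "0 0 0 0 0 0 -1" --pt "0 0 0 0 0 0 -1" --pt "0 0 0 0 0 0 -1" --pt "0 0 0 0 0 0 -1"

```text
t: 2.18
eef_pos: [0.6261, -0.308, 0.0429]
ee_rot: [1.0, -0.007, 0.002, 0.001]
force: [-0.1, 0.2, 6.3]
grip_width: 0.0485
grasp_force: 65.2
```

Request:
drive_tool --pt "0 0 0 0 0 0 -1" --pt "0 0 0 0 0 0 -1" --pt "0 0 0 0 0 0 -1" --pt "0 0 0 0 0 0 -1" --pt "0 0 0 0 0 0 -1"

```text
t: 2.6
eef_pos: [0.6261, -0.308, 0.0429]
ee_rot: [1.0, -0.007, 0.002, 0.001]
force: [-0.1, -1.1, 6.0]
grip_width: 0.0484
grasp_force: 65.3
```

```bash
python3 -c "from h import *;st()"
```

```text
t 2.6 p [ 0.6261 -0.308   0.0429] yaw -0.79 z [ 0.004 -0.003 -1.   ] F [-0.1 -1.1  6. ] w 0.0484 g 65.3 q [-0.62  0.7   1.38  0.    1.07  0.97]
```

Request:
drive_tool --pt "0 0 0 0 0 0.02 -1" --pt "0 0 0 0 0 0.03 -1" --pt "0 0 0 0 0 0.03 -1" --pt "0 0 0 0 0 0 -1" --pt "0 0 0 0 0 0 -1"

```text
t: 3.02
eef_pos: [0.6259, -0.3079, 0.1232]
ee_rot: [1.0, -0.007, 0.002, 0.002]
force: [0.3, -0.1, -2.3]
grip_width: 0.0483
grasp_force: 64.5
```

Request:
drive_tool --pt "0 0 -3 -0.004 0.03 0 -1" --pt "0 0 -3 -0.004 0.03 0 -1" --pt "0 0 -3 -0.004 0.03 0 -1" --pt "0 0 -3 -0.004 0.03 0 -1" --pt "0 0 -3 -0.004 0.03 0 -1"

```text
t: 3.43
eef_pos: [0.603, -0.1553, 0.1183]
ee_rot: [0.99, -0.139, -0.002, -0.001]
force: [0.8, -0.0, -2.2]
grip_width: 0.0485
grasp_force: 64.4
```

Request:
drive_tool --pt "0 0 -1.2 -0.005 0.033 0 -1" --pt "0 0 0 0 0 0 -1" --pt "0 0 0 0 0 0 -1" --pt "0 0 0 0 0 0 -1"

```text
t: 3.77
eef_pos: [0.5992, -0.1239, 0.1193]
ee_rot: [0.989, -0.147, -0.001, 0.0]
force: [-0.9, -0.1, -1.8]
grip_width: 0.0482
grasp_force: 64.4
```

Run:
```python
from h import *
st();snap('scene','s1');snap('top','t1')
a=cv2.imread('pics/s1.png')[100:205,180:280];b=cv2.imread('pics/t1.png')[150:255,230:330]
cv2.imwrite('pics/v1.png',cv2.resize(np.hstack([a,b]),None,fx=4,fy=4,interpolation=cv2.INTER_CUBIC))
```

```text
t 3.77 p [ 0.5992 -0.1239  0.1193] yaw -16.92 z [-0.002  0.    -1.   ] F [-0.9 -0.1 -1.8] w 0.0482 g 64.4 q [-0.39  0.48  1.55 -0.    1.11  1.48]
```

View pics/v1.png

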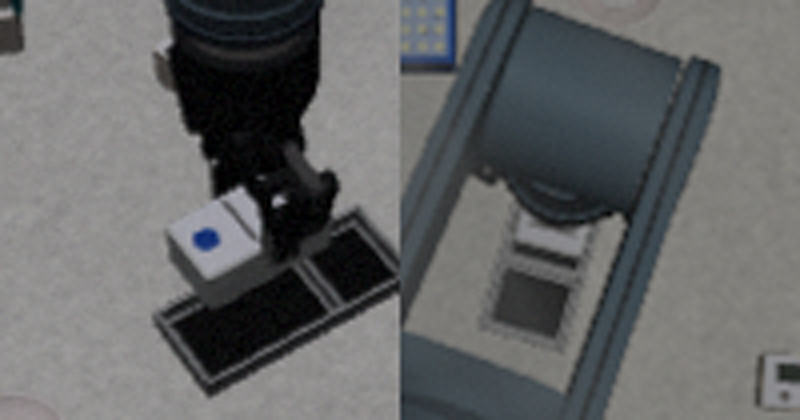

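The brick hangs level over the long bay, so I'm lowering it.

Request:
drive_tool --pt "0 0 0 0.002 -0.001 -0.02 -1" --pt "0 0 0 0 0 -0.02 -1" --pt "0 0 0 0 0 -0.015 -1" --pt "0 0 0 0 0 -0.01 -1" --pt "0 0 0 0 0 0 -1"

```text
t: 4.28
eef_pos: [0.6001, -0.1256, 0.0525]
ee_rot: [0.989, -0.148, -0.002, -0.001]
force: [-0.6, -0.0, -2.3]
grip_width: 0.0487
grasp_force: 64.3
```

Request:
drive_tool --pt "0 0 0 0 0 -0.004 -1" --pt "0 0 0 0 0 0 -1" --pt "0 0 0 0 0 0 -1"

```text
t: 4.53
eef_pos: [0.6024, -0.1255, 0.0521]
ee_rot: [0.989, -0.148, 0.001, 0.0]
force: [0.6, 0.4, -2.6]
grip_width: 0.0485
grasp_force: 64.4
```

```bash
python3 -c "from h import *;st()"
```

```text
t 4.53 p [ 0.6024 -0.1255  0.0521] yaw -17.0 z [ 0.001 -0.001 -1.   ] F [ 0.6  0.4 -2.6] w 0.0485 g 64.4 q [-0.39  0.56  1.6  -0.    0.97  1.48]
```

Request:
drive_tool --pt "0 0 0 -0.001 0 -0.002 -1" --pt "0 0 0 0 0 -0.002 -1" --pt "0 0 0 0 0 0 -1"

```text
t: 4.78
eef_pos: [0.6012, -0.1252, 0.0479]
ee_rot: [0.989, -0.148, 0.001, 0.0]
force: [0.2, 1.1, -1.1]
grip_width: 0.0483
grasp_force: 64.5
```

Request:
drive_tool --pt "0 0 0 0 0 0 1" --pt "0 0 0 0 0 0 1" --pt "0 0 0 0 0 0 1" --pt "0 0 0 0 0 0 1" --pt "0 0 0 0 0 0 1"

```text
t: 5.2
eef_pos: [0.6008, -0.1251, 0.0474]
ee_rot: [0.989, -0.148, 0.0, 0.0]
force: [0.1, 0.2, -0.2]
grip_width: 0.0857
grasp_force: 0.0
```

Request:
drive_tool --pt "0 0 0 0 0 0.03 1" --pt "0 0 0 0 0 0.04 1" --pt "0 0 0 0 0 0.04 1" --pt "0 0 0 0 0 0 1" --pt "0 0 0 0 0 0 1"

```text
t: 5.62
eef_pos: [0.6027, -0.1258, 0.1607]
ee_rot: [0.989, -0.148, 0.003, 0.001]
force: [-0.1, -0.1, -0.7]
grip_width: 0.0853
grasp_force: 0.0
```

```bash
python3 -c "from h import *;st()"
```

```text
t 5.62 p [ 0.6027 -0.1258  0.1607] yaw -16.99 z [ 0.006 -0.003 -1.   ] F [-0.1 -0.1 -0.7] w 0.0853 g 0.0 q [-0.39  0.44  1.5  -0.    1.19  1.48]
```

Request:
drive_tool --pt "0 0 2 -0.0233 -0.028 0 1" --pt "0 0 2 -0.0233 -0.028 0 1" --pt "0 0 2 -0.0233 -0.028 0 1" --pt "0 0 2 -0.0233 -0.028 0 1" --pt "0 0 2 -0.0233 -0.028 0 1"

```text
t: 6.03
eef_pos: [0.4823, -0.2653, 0.1557]
ee_rot: [0.998, -0.06, -0.001, -0.001]
force: [0.8, -0.5, -0.3]
grip_width: 0.0855
grasp_force: 0.0
```

Request:
drive_tool --pt "0 0 0.6 -0.0233 -0.028 0 1" --pt "0 0 0 0 0 -0.03 1" --pt "0 0 0 0 0 0 1" --pt "0 0 0 0 0 0 1"

```text
t: 6.37
eef_pos: [0.4592, -0.2918, 0.125]
ee_rot: [0.998, -0.056, -0.002, -0.002]
force: [0.6, 0.3, 0.5]
grip_width: 0.0854
grasp_force: 0.0
```

Run:
```python
from h import *
st();snap('scene','s2');snap('top','t2')
a=cv2.imread('pics/s2.png')[80:200,180:290];b=cv2.imread('pics/t2.png')[150:270,250:340]
cv2.imwrite('pics/v2.png',cv2.resize(np.hstack([a,b]),None,fx=4,fy=4,interpolation=cv2.INTER_CUBIC))
```

```text
t 6.37 p [ 0.4592 -0.2918  0.125 ] yaw -6.48 z [-0.004  0.005 -1.   ] F [0.6 0.3 0.5] w 0.0854 g 0.0 q [-0.77  0.37  1.72  0.    1.06  0.91]
```

View pics/v2.png

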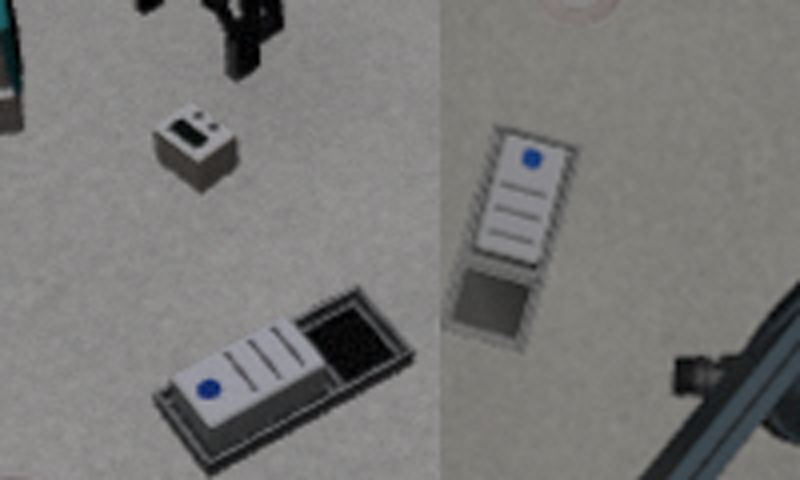

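The brick lies squarely in the long bay. Now gripping the logger.

Request:
drive_tool --pt "0 0 0 0.001 -0.0015 -0.03 1" --pt "0 0 0 0 0 -0.03 1" --pt "0 0 0 0 0 -0.02 1" --pt "0 0 0 0 0 -0.007 1" --pt "0 0 0 0 0 0 1"

```text
t: 6.88
eef_pos: [0.462, -0.2931, 0.0393]
ee_rot: [0.998, -0.055, -0.001, -0.001]
force: [0.2, 0.1, 0.7]
grip_width: 0.0852
grasp_force: 0.0
```

Request:
drive_tool --pt "0 0 0 0 0 0 1" --pt "0 0 0 0 0 0 -1" --pt "0 0 0 0 0 0 -1" --pt "0 0 0 0 0 0 -1" --pt "0 0 0 0 0 0 -1"

```text
t: 7.3
eef_pos: [0.4629, -0.2953, 0.042]
ee_rot: [0.998, -0.056, 0.001, 0.001]
force: [0.3, 0.4, 6.8]
grip_width: 0.0484
grasp_force: 63.2
```

Request:
drive_tool --pt "0 0 0 0 0 0 -1" --pt "0 0 0 0 0 0 -1"

```text
t: 7.47
eef_pos: [0.4629, -0.2954, 0.042]
ee_rot: [0.998, -0.056, 0.001, 0.001]
force: [-0.8, -0.4, 6.0]
grip_width: 0.0486
grasp_force: 63.1
```

Run:
```python
from h import *
st();rep('brick',np.array([w('t2',250+(u-440)/4,150+v/4,.041) for u,v in[(505,135),(568,150),(535,262),(475,245)]]))
```

```text
t 7.47 p [ 0.4629 -0.2954  0.042 ] yaw -6.39 z [ 0.002 -0.002 -1.   ] F [-0.8 -0.4  6. ] w 0.0486 g 63.1 q [-0.77  0.49  1.78  0.    0.87  0.91]
brick c [ 0.6007 -0.1263] edges [0.0481 0.087  0.046  0.0851] dirs [-105.0, 162.0, 72.8, -16.6]
```

Request:
drive_tool --pt "0 0 0 0 0 0.02 -1" --pt "0 0 0 0 0 0.03 -1" --pt "0 0 0 0 0 0.03 -1" --pt "0 0 -2 0.011 0.032 0 -1" --pt "0 0 -2 0.011 0.032 0 -1"

```text
t: 7.88
eef_pos: [0.4854, -0.2326, 0.1234]
ee_rot: [0.996, -0.093, 0.003, 0.002]
force: [0.6, 0.4, -0.1]
grip_width: 0.0487
grasp_force: 62.4
```

Request:
drive_tool --pt "0 0 -2 0.011 0.032 0 -1" --pt "0 0 -2 0.011 0.032 0 -1" --pt "0 0 -2 0.011 0.032 0 -1" --pt "0 0 -0.6 0.0095 0.032 0 -1" --pt "0 0 0 0 0 0 -1"

```text
t: 8.3
eef_pos: [0.5272, -0.0973, 0.1209]
ee_rot: [0.989, -0.146, 0.0, -0.001]
force: [-0.6, -0.7, -1.2]
grip_width: 0.0486
grasp_force: 62.5
```

Request:
drive_tool --pt "0 0 0 0 0 -0.02 -1" --pt "0 0 0 0 0 -0.02 -1" --pt "0 0 0 0 0 -0.015 -1" --pt "0 0 0 0 0 -0.01 -1" --pt "0 0 0 0 0 -0.004 -1"

```text
t: 8.72
eef_pos: [0.5256, -0.1026, 0.0501]
ee_rot: [0.989, -0.148, -0.001, -0.0]
force: [-0.3, -0.0, -1.3]
grip_width: 0.0489
grasp_force: 62.4
```

Request:
drive_tool --pt "0 0 0 0 0 -0.002 -1" --pt "0 0 0 0 0 0 -1" --pt "0 0 0 0 0 0 -1"

```text
t: 8.97
eef_pos: [0.5271, -0.103, 0.0501]
ee_rot: [0.989, -0.148, 0.001, 0.0]
force: [0.1, -0.4, -1.2]
grip_width: 0.0485
grasp_force: 62.4
```

```bash
python3 -c "from h import *;st()"
```

```text
t 8.97 p [ 0.5271 -0.103   0.0501] yaw -17.0 z [ 0.001 -0.001 -1.   ] F [ 0.1 -0.4 -1.2] w 0.0485 g 62.4 q [-0.4   0.46  1.81  0.    0.88  1.47]
```

Request:
drive_tool --pt "0 0 0 0 0 -0.0015 -1" --pt "0 0 0 0 0 -0.0015 -1" --pt "0 0 0 0 0 0 -1"

```text
t: 9.22
eef_pos: [0.5271, -0.1029, 0.047]
ee_rot: [0.989, -0.148, 0.001, 0.0]
force: [-0.1, -0.4, 1.8]
grip_width: 0.0485
grasp_force: 62.7
```

Request:
drive_tool --pt "0 0 0 0 0 0 1" --pt "0 0 0 0 0 0 1" --pt "0 0 0 0 0 0 1" --pt "0 0 0 0 0 0 1" --pt "0 0 0 0 0 0 1"

```text
t: 9.63
eef_pos: [0.5264, -0.1025, 0.0463]
ee_rot: [0.989, -0.148, -0.0, -0.0]
force: [0.0, -0.4, -0.1]
grip_width: 0.0851
grasp_force: 0.0
```

Request:
drive_tool --pt "0 0 0 0 0 0.03 1" --pt "0 0 0 0 0 0.04 1" --pt "0 0 0 0 0 0.04 1" --pt "0 0 0 0 0 0.03 1" --pt "0 0 0 0 0 0 1"

```text
t: 10.05
eef_pos: [0.53, -0.1039, 0.1933]
ee_rot: [0.989, -0.148, 0.006, 0.002]
force: [1.1, -0.8, 0.1]
grip_width: 0.0851
grasp_force: 0.0
```

```bash
python3 -c "from h import *;st()"
```

```text
t 10.05 p [ 0.53   -0.1039  0.1933] yaw -16.98 z [ 0.012 -0.005 -1.   ] F [ 1.1 -0.8  0.1] w 0.0851 g 0.0 q [-0.4   0.28  1.66  0.    1.19  1.47]
```

Request:
drive_tool --pt "0 0 2.7 -0.0071 0.0345 0 1" --pt "0 0 2.7 -0.0071 0.0345 0 1" --pt "0 0 2.7 -0.0071 0.0345 0 1" --pt "0 0 2.7 -0.0071 0.0345 0 1" --pt "0 0 2.7 -0.0071 0.0345 0 1"

```text
t: 10.47
eef_pos: [0.4901, 0.0713, 0.1858]
ee_rot: [1.0, -0.03, -0.0, -0.0]
force: [1.0, 0.9, -0.3]
grip_width: 0.0854
grasp_force: 0.0
```

Request:
drive_tool --pt "0 0 2.7 -0.0071 0.0345 0 1" --pt "0 0 2.7 -0.0071 0.0345 0 1" --pt "0 0 2.7 -0.0071 0.0345 0 1" --pt "0 0 2.7 -0.0071 0.0345 0 1" --pt "0 0 2.7 -0.0071 0.0345 0 1"

```text
t: 10.88
eef_pos: [0.4546, 0.244, 0.1858]
ee_rot: [0.996, 0.088, -0.0, 0.0]
force: [0.8, 0.3, 0.1]
grip_width: 0.0855
grasp_force: 0.0
```

Request:
drive_tool --pt "0 0 2.7 -0.0071 0.0345 0 1" --pt "0 0 2.7 -0.0069 0.0341 0 1" --pt "0 0 0 0 0 0 1" --pt "0 0 0 0 0 0 1" --pt "0 0 0 0 0 0 1"

```text
t: 11.3
eef_pos: [0.4411, 0.3108, 0.1857]
ee_rot: [0.991, 0.134, -0.0, 0.0]
force: [0.4, 0.1, 0.0]
grip_width: 0.0854
grasp_force: 0.0
```

Run:
```python
from h import *
st();snap('scene','s3');snap('top','t3')
a=cv2.imread('pics/t3.png')[170:250,240:300]
b=cv2.imread('pics/s3.png')[180:300,350:470]
cv2.imwrite('pics/v3.png',np.hstack([cv2.resize(a,(420,560),interpolation=cv2.INTER_CUBIC),cv2.resize(b,(380,380)).__class__(0) if 0 else cv2.copyMakeBorder(cv2.resize(b,(380,380),interpolation=cv2.INTER_CUBIC),0,180,0,0,cv2.BORDER_CONSTANT)]))
```

```text
t 11.3 p [0.4411 0.3108 0.1857] yaw 15.44 z [-0.001 -0.001 -1.   ] F [0.4 0.1 0. ] w 0.0854 g 0.0 q [ 0.41  0.3   1.66 -0.    1.19  1.71]
```

View pics/v3.png

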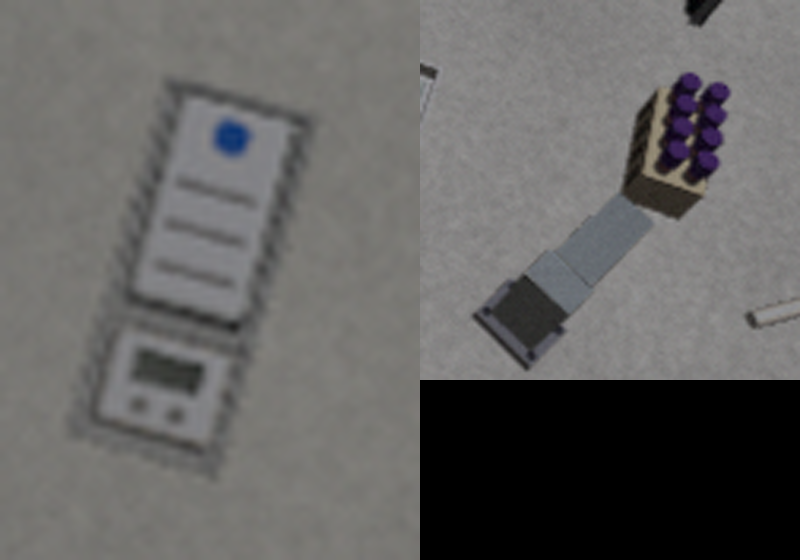

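The logger sits in the short bay and the brick is still in place. Lowering onto the rack.

Request:
drive_tool --pt "0 0 0 0 0.0005 -0.035 1" --pt "0 0 0 0 0 -0.035 1" --pt "0 0 0 0 0 -0.035 1" --pt "0 0 0 0 0 -0.025 1" --pt "0 0 0 0 0 -0.015 1"

```text
t: 11.82
eef_pos: [0.4403, 0.3092, 0.0383]
ee_rot: [0.991, 0.133, -0.002, 0.001]
force: [-0.1, 0.2, -0.8]
grip_width: 0.0854
grasp_force: 0.0
```

Request:
drive_tool --pt "0 0 0 0 0 0 1" --pt "0 0 0 0 0 0 1" --pt "0 0 0 0 0 0 -1" --pt "0 0 0 0 0 0 -1" --pt "0 0 0 0 0 0 -1"

```text
t: 12.23
eef_pos: [0.4426, 0.3118, 0.0429]
ee_rot: [0.991, 0.134, 0.001, -0.0]
force: [-0.2, 0.2, -0.7]
grip_width: 0.0521
grasp_force: 0.0
```

Request:
drive_tool --pt "0 0 0 0 0 0 -1" --pt "0 0 0 0 0 0 -1" --pt "0 0 0 0 0 0 -1" --pt "0 0 0 0 0 0 -1"

```text
t: 12.57
eef_pos: [0.4425, 0.3119, 0.0429]
ee_rot: [0.991, 0.134, 0.002, -0.0]
force: [-0.6, -1.5, 6.3]
grip_width: 0.0429
grasp_force: 62.6
```

```bash
python3 -c "from h import *;st()"
```

```text
t 12.57 p [0.4425 0.3119 0.0429] yaw 15.42 z [ 0.003  0.001 -1.   ] F [-0.6 -1.5  6.3] w 0.0429 g 62.6 q [ 0.41  0.47  1.8  -0.    0.86  1.71]
```

Request:
drive_tool --pt "0 0 0 0 0 0.01 -1" --pt "0 0 0 0 0 0.02 -1" --pt "0 0 0 0 0 0.03 -1" --pt "0 0 0 0 0 0.03 -1" --pt "0 0 0 0 0 0.03 -1"

```text
t: 12.98
eef_pos: [0.4409, 0.3114, 0.1632]
ee_rot: [0.991, 0.134, -0.0, 0.0]
force: [0.4, 0.6, -0.7]
grip_width: 0.0431
grasp_force: 61.7
```

Request:
drive_tool --pt "0 0 -1 0.006 -0.0168 0 -1" --pt "0 0 -2 0.0093 -0.025 0 -1" --pt "0 0 -2.5 0.0123 -0.0336 0 -1" --pt "0 0 -2.5 0.0123 -0.0336 0 -1" --pt "0 0 -2.5 0.0123 -0.0336 0 -1"

```text
t: 13.4
eef_pos: [0.4936, 0.1679, 0.1623]
ee_rot: [0.999, 0.042, 0.0, -0.0]
force: [0.6, -0.1, -0.9]
grip_width: 0.0427
grasp_force: 61.8
```

Request:
drive_tool --pt "0 0 -2.5 0.0123 -0.0336 0 -1" --pt "0 0 -2.5 0.0123 -0.0336 0 -1" --pt "0 0 -2.5 0.0123 -0.0336 0 -1" --pt "0 0 -2.5 0.0123 -0.0336 0 -1" --pt "0 0 -2.5 0.0123 -0.0336 0 -1"

```text
t: 13.82
eef_pos: [0.5553, -0.0007, 0.1622]
ee_rot: [0.998, -0.067, 0.0, -0.0]
force: [0.5, 1.4, -0.8]
grip_width: 0.0429
grasp_force: 61.8
```

Request:
drive_tool --pt "0 0 -2.5 0.0123 -0.0336 0 -1" --pt "0 0 -2.5 0.0123 -0.0336 0 -1" --pt "0 0 -2.5 0.0123 -0.0336 0 -1" --pt "0 0 -2 0.0094 -0.0256 0 -1" --pt "0 0 0 0 0 0 -1"

```text
t: 14.23
eef_pos: [0.6031, -0.1311, 0.162]
ee_rot: [0.988, -0.151, 0.001, 0.001]
force: [-0.3, -0.7, -0.8]
grip_width: 0.043
grasp_force: 61.7
```

Request:
drive_tool --pt "0 0 0 0 0 0 -1" --pt "0 0 0 0 0 0 -1" --pt "0 0 0 0 0 0 -1"

```text
t: 14.48
eef_pos: [0.6009, -0.1242, 0.1615]
ee_rot: [0.989, -0.148, -0.0, -0.0]
force: [0.1, 0.7, -1.6]
grip_width: 0.0426
grasp_force: 61.7
```

```bash
python3 -c "from h import *;st()"
```

```text
t 14.48 p [ 0.6009 -0.1242  0.1615] yaw -17.02 z [-0.001  0.001 -1.   ] F [ 0.1  0.7 -1.6] w 0.0426 g 61.7 q [-0.39  0.44  1.5   0.    1.2   1.48]
```

Request:
drive_tool --pt "0 0 0 0.001 -0.001 -0.025 -1" --pt "0 0 0 0 0 -0.025 -1" --pt "0 0 0 0 0 -0.015 -1" --pt "0 0 0 0 0 -0.008 -1" --pt "0 0 0 0 0 0 -1"

```text
t: 14.9
eef_pos: [0.601, -0.1247, 0.0865]
ee_rot: [0.989, -0.148, -0.002, -0.001]
force: [-0.3, 0.4, -1.7]
grip_width: 0.0429
grasp_force: 61.7
```

Request:
drive_tool --pt "0 0 0 0 0 0 -1" --pt "0 0 0 0 0 0 -1" --pt "0 0 0 0 0 0 -1"

```text
t: 15.15
eef_pos: [0.6034, -0.1266, 0.0899]
ee_rot: [0.989, -0.148, 0.001, 0.0]
force: [-1.0, -1.1, -1.6]
grip_width: 0.043
grasp_force: 61.7
```

Run:
```python
from h import *
st();snap('scene','s4')
a=cv2.imread('pics/s4.png')[95:215,170:300]
cv2.imwrite('pics/v4.png',cv2.resize(a,None,fx=5,fy=5,interpolation=cv2.INTER_CUBIC))
```

```text
t 15.15 p [ 0.6034 -0.1266  0.0899] yaw -17.07 z [ 0.003 -0.001 -1.   ] F [-1.  -1.1 -1.6] w 0.043 g 61.7 q [-0.39  0.52  1.57 -0.    1.05  1.48]
```

View pics/v4.png

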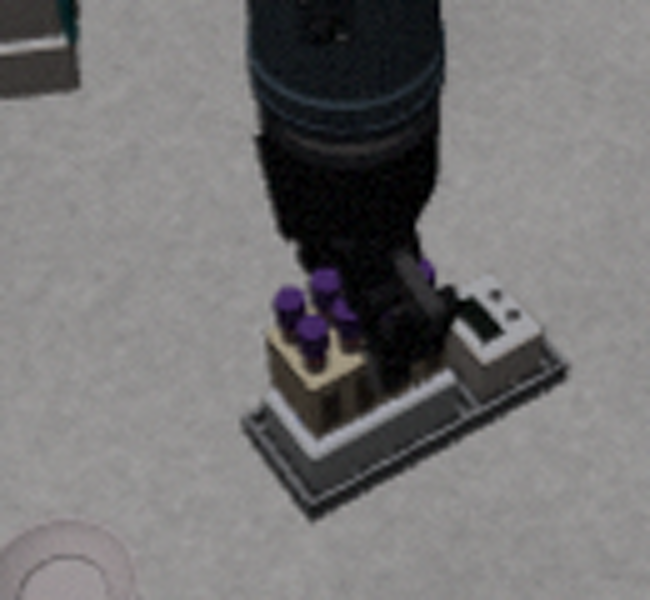

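The rack is aligned just above the brick, so I'll lower it the last millimetres.

Request:
drive_tool --pt "0 0 0 -0.001 0 -0.002 -1" --pt "0 0 0 0 0 -0.002 -1" --pt "0 0 0 0 0 -0.001 -1" --pt "0 0 0 0 0 0 -1" --pt "0 0 0 0 0 0 -1"

```text
t: 15.62
eef_pos: [0.6014, -0.1265, 0.084]
ee_rot: [0.989, -0.149, 0.0, 0.0]
force: [-2.8, 0.7, 5.8]
grip_width: 0.0428
grasp_force: 62.4
```

```bash
python3 -c "from h import *;st()"
```

```text
t 15.62 p [ 0.6014 -0.1265  0.084 ] yaw -17.1 z [ 0. -0. -1.] F [-2.8  0.7  5.8] w 0.0428 g 62.4 q [-0.39  0.53  1.58 -0.    1.04  1.48]
```

Request:
drive_tool --pt "0 0 0 0 0 0 1" --pt "0 0 0 0 0 0 1" --pt "0 0 0 0 0 0 1" --pt "0 0 0 0 0 0 1" --pt "0 0 0 0 0 0 1"

```text
t: 16.03
eef_pos: [0.6015, -0.1265, 0.0831]
ee_rot: [0.989, -0.149, -0.0, -0.0]
force: [-0.3, -0.3, 0.4]
grip_width: 0.0851
grasp_force: 0.0
```

Request:
drive_tool --pt "0 0 0 0 0 0.02 1" --pt "0 0 0 0 0 0.03 1" --pt "0 0 0 0 0 0.035 1" --pt "0 0 0 0 0 0.035 1" --pt "0 0 0 0 0 0 1"

```text
t: 16.45
eef_pos: [0.6051, -0.1278, 0.2114]
ee_rot: [0.989, -0.149, 0.006, 0.002]
force: [1.3, -0.1, 0.7]
grip_width: 0.0851
grasp_force: 0.0
```

```bash
python3 -c "from h import *;st()"
```

```text
t 16.45 p [ 0.6051 -0.1278  0.2114] yaw -17.08 z [ 0.012 -0.005 -1.   ] F [ 1.3 -0.1  0.7] w 0.0851 g 0.0 q [-0.39  0.4   1.44  0.    1.29  1.48]
```

Request:
drive_tool --pt "0 0 0.5 0.0015 0.0346 0 1" --pt "0 0 0.5 0.0015 0.0346 0 1" --pt "0 0 0.5 0.0015 0.0346 0 1" --pt "0 0 0.5 0.0015 0.0346 0 1" --pt "0 0 0.5 0.0015 0.0346 0 1"

```text
t: 16.87
eef_pos: [0.6088, 0.0479, 0.2031]
ee_rot: [0.992, -0.127, 0.0, -0.0]
force: [0.8, 0.1, -0.8]
grip_width: 0.0852
grasp_force: 0.0
```

Request:
drive_tool --pt "0 0 0.5 0.0015 0.0346 0 1" --pt "0 0 0.5 0.0015 0.0346 0 1" --pt "0 0 0.5 0.0015 0.0346 0 1" --pt "0 0 0.5 0.0015 0.0346 0 1" --pt "0 0 0.5 0.0015 0.0346 0 1"

```text
t: 17.28
eef_pos: [0.6163, 0.2213, 0.2031]
ee_rot: [0.994, -0.105, 0.0, -0.0]
force: [0.9, 0.5, 0.5]
grip_width: 0.0855
grasp_force: 0.0
```

Request:
drive_tool --pt "0 0 0.5 0.0015 0.0346 0 1" --pt "0 0 0 0.0015 0.0346 0 1" --pt "0 0 0 0 0 0 1" --pt "0 0 0 0 0 0 1" --pt "0 0 0 0 0 0 1"

```text
t: 17.7
eef_pos: [0.6193, 0.2885, 0.2027]
ee_rot: [0.995, -0.101, -0.0, 0.0]
force: [-0.0, 0.1, 0.7]
grip_width: 0.0854
grasp_force: 0.0
```

Run:
```python
from h import *
st();snap('scene','s5');snap('top','t5');print(w('top0',164,155,.115))
a=cv2.imread('pics/s5.png')[170:310,350:460]
b=cv2.imread('pics/t5.png')[170:250,240:300]
cv2.imwrite('pics/v5.png',np.hstack([cv2.resize(a,(396,504),interpolation=cv2.INTER_CUBIC),cv2.resize(b,(378,504),interpolation=cv2.INTER_CUBIC)]))
```

```text
t 17.7 p [0.6193 0.2885 0.2027] yaw -11.55 z [-0.001 -0.001 -1.   ] F [-0.   0.1  0.7] w 0.0854 g 0.0 q [ 0.27  0.53  1.25 -0.    1.36  2.05]
[0.72646514 0.17371274 0.115     ]
```

View pics/v5.png

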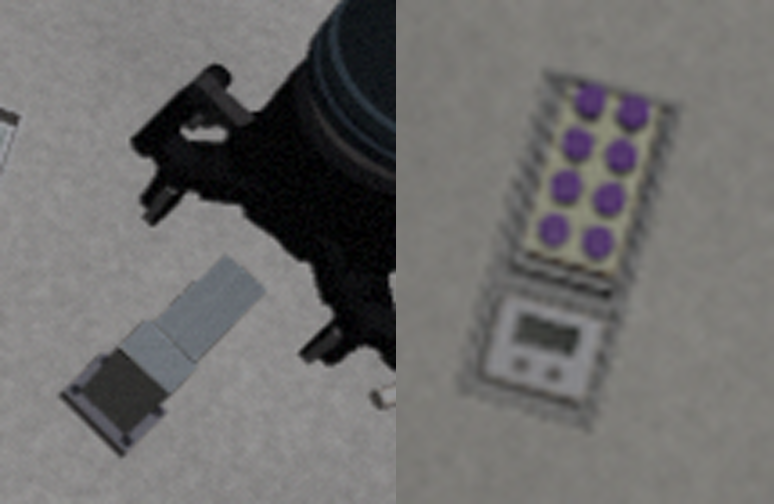

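The rack stands on the brick. Gripping the hold-down's post.

Request:
drive_tool --pt "0 0 0 0 0 -0.035 1" --pt "0 0 0 0 0 -0.035 1" --pt "0 0 0 0 0 -0.03 1" --pt "0 0 0 0 0 -0.022 1" --pt "0 0 0 0 0 0 1"

```text
t: 18.22
eef_pos: [0.6163, 0.2859, 0.0755]
ee_rot: [0.995, -0.102, -0.005, 0.002]
force: [-1.6, -0.5, 0.0]
grip_width: 0.0854
grasp_force: 0.0
```

Request:
drive_tool --pt "0 0 0 0 0 0 1" --pt "0 0 0 0 0 0 1" --pt "0 0 0 0 0 0 -1" --pt "0 0 0 0 0 0 -1" --pt "0 0 0 0 0 0 -1"

```text
t: 18.63
eef_pos: [0.6204, 0.2889, 0.0832]
ee_rot: [0.995, -0.101, 0.001, -0.001]
force: [-0.2, 0.1, -0.9]
grip_width: 0.0515
grasp_force: 0.0
```

Request:
drive_tool --pt "0 0 0 0 0 0 -1" --pt "0 0 0 0 0 0 -1" --pt "0 0 0 0 0 0 -1" --pt "0 0 0 0 0 0 -1" --pt "0 0 0 0 0 0 -1"

```text
t: 19.05
eef_pos: [0.6201, 0.2888, 0.0826]
ee_rot: [0.995, -0.101, 0.001, -0.0]
force: [-0.1, -1.2, 6.5]
grip_width: 0.035
grasp_force: 60.9
```

```bash
python3 -c "from h import *;st()"
```

```text
t 19.05 p [0.6201 0.2888 0.0826] yaw -11.59 z [ 0.002  0.    -1.   ] F [-0.1 -1.2  6.5] w 0.035 g 60.9 q [ 0.27  0.63  1.38 -0.    1.12  2.05]
```

Request:
drive_tool --pt "0 0 0 0 0 0.02 -1" --pt "0 0 0 0 0 0.03 -1" --pt "0 0 0 0 0 0.035 -1" --pt "0 0 0 0 0 0.035 -1" --pt "0 0 0 0 0 0.03 -1"

```text
t: 19.47
eef_pos: [0.6192, 0.2889, 0.233]
ee_rot: [0.995, -0.101, -0.0, -0.0]
force: [0.2, -0.7, -3.0]
grip_width: 0.0351
grasp_force: 60.5
```

Request:
drive_tool --pt "0 0 3 -0.002 -0.008 0 -1" --pt "0 0 6 -0.0037 -0.0156 0 -1" --pt "0 0 7 -0.0037 -0.0156 0 -1" --pt "0 0 7 -0.0037 -0.0156 0 -1" --pt "0 0 7 -0.0037 -0.0156 0 -1"

```text
t: 19.88
eef_pos: [0.6018, 0.2178, 0.2305]
ee_rot: [0.987, 0.163, -0.001, -0.0]
force: [-0.1, -0.2, -2.1]
grip_width: 0.0348
grasp_force: 60.5
```

Request:
drive_tool --pt "0 0 7 -0.0037 -0.0156 0 -1" --pt "0 0 7 -0.0037 -0.0156 0 -1" --pt "0 0 7 -0.0037 -0.0156 0 -1" --pt "0 0 7 -0.0037 -0.0156 0 -1" --pt "0 0 7 -0.0037 -0.0156 0 -1"

```text
t: 20.3
eef_pos: [0.5834, 0.1397, 0.2306]
ee_rot: [0.892, 0.452, -0.001, -0.0]
force: [-0.3, 0.5, -2.4]
grip_width: 0.0349
grasp_force: 60.6
```

Request:
drive_tool --pt "0 0 7 -0.0037 -0.0156 0 -1" --pt "0 0 7 -0.0037 -0.0156 0 -1" --pt "0 0 7 -0.0037 -0.0156 0 -1" --pt "0 0 7 -0.0037 -0.0156 0 -1" --pt "0 0 7 -0.0037 -0.0156 0 -1"

```text
t: 20.72
eef_pos: [0.5649, 0.0618, 0.2306]
ee_rot: [0.715, 0.699, -0.0, -0.001]
force: [0.6, -0.8, -2.4]
grip_width: 0.0349
grasp_force: 60.6
```

```bash
python3 -c "from h import *;st()"
```

```text
t 20.72 p [0.5649 0.0618 0.2306] yaw 88.77 z [-0.001  0.    -1.   ] F [ 0.6 -0.8 -2.4] w 0.0349 g 60.6 q [-0.09  0.31  1.52  0.    1.31 -0.07]
```

Request:
drive_tool --pt "0 0 7 -0.0035 -0.0149 0 -1" --pt "0 0 7 -0.0035 -0.0149 0 -1" --pt "0 0 7 -0.0035 -0.0149 0 -1" --pt "0 0 7 -0.0035 -0.0149 0 -1" --pt "0 0 7 -0.0035 -0.0149 0 -1"

```text
t: 21.13
eef_pos: [0.5474, -0.0126, 0.2307]
ee_rot: [0.471, 0.882, -0.0, -0.001]
force: [0.1, 0.3, -2.1]
grip_width: 0.0349
grasp_force: 60.6
```

Request:
drive_tool --pt "0 0 7 -0.0035 -0.0149 0 -1" --pt "0 0 7 -0.0035 -0.0149 0 -1" --pt "0 0 7 -0.0035 -0.0149 0 -1" --pt "0 0 7 -0.0035 -0.0149 0 -1" --pt "0 0 7 -0.0035 -0.0149 0 -1"

```text
t: 21.55
eef_pos: [0.53, -0.0871, 0.2307]
ee_rot: [0.184, 0.983, 0.0, -0.001]
force: [-0.9, -0.5, -1.6]
grip_width: 0.035
grasp_force: 60.6
```

Request:
drive_tool --pt "0 0 4.3 -0.0035 -0.0149 0 -1" --pt "0 0 0 0 0 0 -1" --pt "0 0 0 0 0 0 -1" --pt "0 0 0 0 0 0 -1" --pt "0 0 0 0 0 0 -1"

```text
t: 21.97
eef_pos: [0.5271, -0.1007, 0.2311]
ee_rot: [0.151, 0.989, 0.0, -0.0]
force: [0.0, 0.2, -3.1]
grip_width: 0.0348
grasp_force: 60.5
```

```bash
python3 -c "from h import *;st()"
```

```text
t 21.97 p [ 0.5271 -0.1007  0.2311] yaw 162.68 z [-0.     0.001 -1.   ] F [ 0.   0.2 -3.1] w 0.0348 g 60.5 q [-0.4   0.25  1.6   0.    1.29 -1.67]
```

Request:
drive_tool --pt "0 0 0.3 -0.001 -0.001 -0.03 -1" --pt "0 0 0 0 0 -0.03 -1" --pt "0 0 0 0 0 -0.022 -1" --pt "0 0 0 0 0 -0.012 -1" --pt "0 0 0 0 0 0 -1"

```text
t: 22.38
eef_pos: [0.5242, -0.1009, 0.1341]
ee_rot: [0.148, 0.989, 0.001, -0.003]
force: [0.2, 0.1, -2.2]
grip_width: 0.0354
grasp_force: 60.5
```

Request:
drive_tool --pt "0 0 0 0 0 0 -1" --pt "0 0 0 0 0 0 -1" --pt "0 0 0 0 0 0 -1"

```text
t: 22.63
eef_pos: [0.5272, -0.1027, 0.1388]
ee_rot: [0.148, 0.989, -0.0, 0.001]
force: [-0.3, -0.3, -2.0]
grip_width: 0.0348
grasp_force: 60.5
```

Run:
```python
from h import *
st();snap('scene','s6');snap('top','t6')
a=cv2.imread('pics/s6.png')[95:215,180:280];b=cv2.imread('pics/t6.png')[150:270,230:320]
cv2.imwrite('pics/v6.png',cv2.resize(np.hstack([a,b]),None,fx=4.2,fy=4.2,interpolation=cv2.INTER_CUBIC))
```

```text
t 22.63 p [ 0.5272 -0.1027  0.1388] yaw 163.02 z [ 0.003 -0.001 -1.   ] F [-0.3 -0.3 -2. ] w 0.0348 g 60.5 q [-0.4   0.34  1.72  0.    1.07 -1.67]
```

View pics/v6.png

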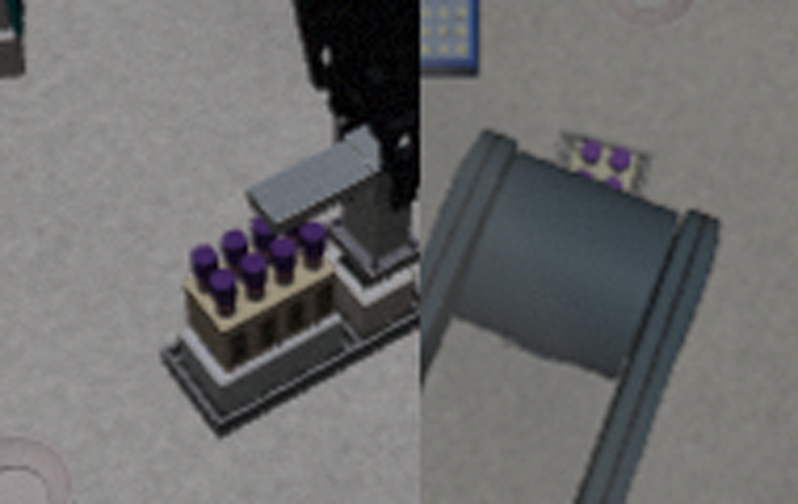

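The hold-down hangs upright above the logger, its arm level over the caps. It needs about 15 mm more.

Request:
drive_tool --pt "0 0 0 -0.001 0.0005 -0.005 -1" --pt "0 0 0 0 0 -0.004 -1" --pt "0 0 0 0 0 -0.003 -1" --pt "0 0 0 0 0 0 -1" --pt "0 0 0 0 0 0 -1"

```text
t: 23.15
eef_pos: [0.5249, -0.102, 0.1249]
ee_rot: [0.148, 0.989, 0.0, -0.0]
force: [-0.4, -0.0, -2.1]
grip_width: 0.035
grasp_force: 60.5
```

Request:
drive_tool --pt "0 0 0 0 0 -0.001 -1" --pt "0 0 0 0 0 0 -1" --pt "0 0 0 0 0 0 -1"

```text
t: 23.4
eef_pos: [0.5252, -0.1021, 0.1243]
ee_rot: [0.148, 0.989, -0.0, 0.0]
force: [0.5, 0.6, -2.3]
grip_width: 0.0354
grasp_force: 60.5
```

```bash
python3 -c "from h import *;st()"
```

```text
t 23.4 p [ 0.5252 -0.1021  0.1243] yaw 163.01 z [ 0. -0. -1.] F [ 0.5  0.6 -2.3] w 0.0354 g 60.5 q [-0.4   0.35  1.74 -0.    1.04 -1.67]
```

Request:
drive_tool --pt "0 0 0 0 0 -0.001 -1" --pt "0 0 0 0 0 -0.0005 -1" --pt "0 0 0 0 0 0 -1" --pt "0 0 0 0 0 0 -1"

```text
t: 23.73
eef_pos: [0.5255, -0.1022, 0.1236]
ee_rot: [0.148, 0.989, -0.0, 0.001]
force: [-0.8, 0.4, 5.4]
grip_width: 0.0349
grasp_force: 61.3
```

```bash
python3 -c "from h import *;st()"
```

```text
t 23.73 p [ 0.5255 -0.1022  0.1236] yaw 163.01 z [ 0.001 -0.    -1.   ] F [-0.8  0.4  5.4] w 0.0349 g 61.3 q [-0.4   0.36  1.74 -0.    1.04 -1.67]
```

Contact. Releasing and lifting straight up.

Request:
drive_tool --pt "0 0 0 0 0 0 1" --pt "0 0 0 0 0 0 1" --pt "0 0 0 0 0 0 1" --pt "0 0 0 0 0 0 1" --pt "0 0 0 0 0 0 1"

```text
t: 24.15
eef_pos: [0.5251, -0.1021, 0.1226]
ee_rot: [0.148, 0.989, 0.0, -0.0]
force: [-0.1, -0.2, -0.5]
grip_width: 0.0854
grasp_force: 0.0
```

Request:
drive_tool --pt "0 0 0 0 0 0.015 1" --pt "0 0 0 0 0 0.025 1" --pt "0 0 0 0 0 0.03 1" --pt "0 0 0 0 0 0.03 1" --pt "0 0 0 0 0 0.02 1"

```text
t: 24.57
eef_pos: [0.5259, -0.1023, 0.2456]
ee_rot: [0.148, 0.989, -0.0, 0.001]
force: [1.1, 0.3, -0.1]
grip_width: 0.0856
grasp_force: 0.0
```

Request:
drive_tool --pt "0 0 0 -0.02 0.03 0.01 1" --pt "0 0 0 -0.02 0.03 0 1" --pt "0 0 0 -0.02 0.03 0 1" --pt "0 0 0 -0.02 0.03 0 1" --pt "0 0 0 -0.02 0.03 0 1"

```text
t: 24.98
eef_pos: [0.424, 0.049, 0.2528]
ee_rot: [0.148, 0.989, 0.0, 0.0]
force: [0.1, 0.9, 0.2]
grip_width: 0.0854
grasp_force: 0.0
```

Request:
drive_tool --pt "0 0 0 0 0.03 0 1" --pt "0 0 0 0 0.03 0 1" --pt "0 0 0 0 0.03 0 1" --pt "0 0 0 0 0 0 1" --pt "0 0 0 0 0 0 1"

```text
t: 25.4
eef_pos: [0.4248, 0.1391, 0.2528]
ee_rot: [0.146, 0.989, -0.0, 0.0]
force: [0.6, -0.1, 0.5]
grip_width: 0.0853
grasp_force: 0.0
```

Run:
```python
from h import *
st();snap('scene','s7');snap('top','t7')
a=cv2.imread('pics/s7.png')[95:215,180:290];b=cv2.imread('pics/t7.png')[150:270,240:320]
cv2.imwrite('pics/v7.png',cv2.resize(np.hstack([a,b]),None,fx=4.2,fy=4.2,interpolation=cv2.INTER_CUBIC))
```

```text
t 25.4 p [0.4248 0.1391 0.2528] yaw 163.21 z [-0. -0. -1.] F [ 0.6 -0.1  0.5] w 0.0853 g 0.0 q [ 0.07  0.07  1.77 -0.    1.31 -1.21]
```

View pics/v7.png

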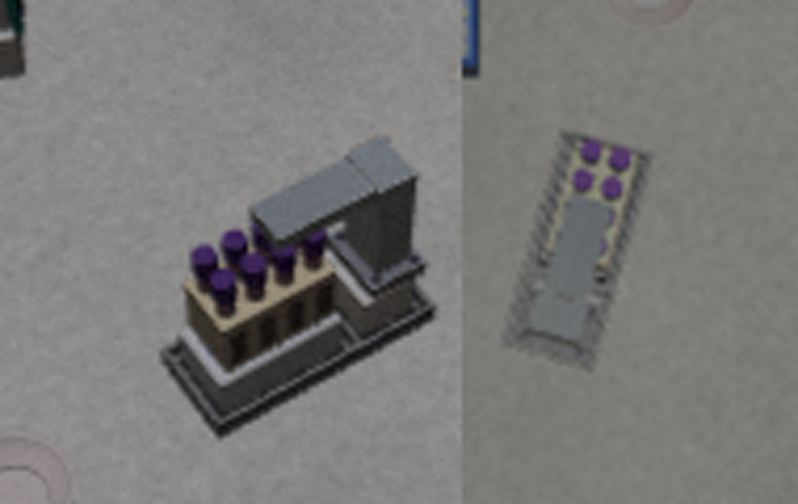

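The hold-down stands on the logger with its arm over the caps. Everything is released and the arm is clear, so I'm handing in.

```bash
python3 -c "from h import *;print(hand_in())"
```

```text
the job is handed in; nothing more can be done
None
```

The carrier is packed in the required order (brick, logger, rack, hold-down), everything is released, no bystander was touched, and the job was handed in at about 25 s; the hand-in returned no verdict.

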